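Hand the blue mug out through the serving hatch

TASK

First lift the glass sash of the serving hatch by its black bar until it is fully up. Then pick the blue mug off the dark counter mat and hold it out for the colleague on the other side: in the air, centred over the round cork mat, upright, its base about 6 cm above the counter and its handle pointing straight at the hatch opening. Finish while still holding it there in the gripper, leave the sash up, and do not disturb the white mug, the jar or the tin.

Things in the scene. Friction and masses are not known exactly. Their poses are not given: they have to be found in the camera images.
- hatch: Fixed white serving hatch on the counter: posts 34 x 30 mm, 370 high, centred at y = +-165 mm, feet 100 deep, 10 mm sill, head rail at x 10 to 26, z 344 to 370 mm. Origin: on the counter midway between the posts; x goes through the opening, away from the robot, y along the sill, z up. A round cork mat, 90 mm wide, 4 thick, is fixed on the counter in front, centred at x = -150 mm.
- sash (a joint): Height of the glass sash above its lowest position, m: 0 closed, 0.15 fully up (stop); starts nearly closed. White frame, clear pane, 296 wide, 155 high, 14 thick, in the hatch plane x = 0, lower edge 11 mm above the counter when closed. Counterbalanced: stays at any height where it is left, takes 3 to 4 N to move.
- sash_bar (a point): Middle of the black handle of the sash: a level round bar 12 mm thick, 100 mm long between its two stays, along the y axis of the hatch; 60 mm in front of the sash middle plane (53 mm clear of its face, centre to face), 15 mm below its top edge, 151 mm above the counter when closed. It rises with the sash. Free all round.
- mat (a point): Centre of the top of the cork mat, 4 mm above the counter; the mug is to be held over it. Axes as the hatch's.
- blue_mug: The blue mug, 62 mm outside diameter, 85 mm high, 4 mm wall, about 0.2 kg, standing upright on the dark mat. Origin: centre of its underside; z up its axis; the handle is on its +y side.
- mug_handle (a point): Middle of the outermost part of the handle (a 10 mm thick bow) of the blue mug: 62 mm from the mug axis along its +y, 45 mm above its base. The handle reaches 67 mm from the axis, 14 to 75 mm above the base.
- tray_mat: Dark rubber counter mat, fixed, 340 x 340 mm, 5 mm thick; the mugs, the jar and the tin stand on it, about 16 cm apart, in any order. Origin: centre of its underside.
- white_mug: White mug of the same shape as the blue one; stays where it is. Origin: centre of its underside.
- jar: Amber jar with a green lid, 60 mm across, 95 mm high; stays where it is. Origin: centre of its underside.
- tin: Food tin with a red label, 66 mm across, 90 mm high; stays where it is. Origin: centre of its underside.
There are look-alikes about, which are no part of the job. What is shaped like the blue_mug but yellow is not meant.

How it is judged:
By the outcome, as a careful person would: the job done as asked, in the order asked, and still so for the second after the job is handed in, while the arm keeps its last pose, push and grip.
It also fails if it takes over 61 s, if anything falls off the work surface, if the arm or the gripper's body presses on something with over 40 N, if the wrist force passes 120 N, or if a joint passes its speed limit or range.

ROBOT

A 6-joint arm with a two-finger parallel gripper is mounted at the origin on the work surface. World frame = base frame: x ahead of the robot, y to its left, z up, the work surface at z = 0. Lengths are in m, angles in rad, forces in N, time in s.
With the tool pointing down it reaches from about 0.3 to 0.775 m from the base axis. Payload 14.6 kg.
Tool frame: the origin (TCP) lies at the very end of the fingers, on their centre line; the grasp point (between the pads) lies 19 mm behind it; z points along the fingers, y is the line along which they close (so a half turn about z gives the same grasp; the last joint's range is limited). The gripper opens to 94 mm and grips with 3 to 60 N. Pads are 16 mm wide; open, the fingers measure 119 mm over their backs; the gripper's body (75 mm by 177 mm) begins 78 mm behind the grasp point.
Start: joints at [-1.354, 0.3, 1.521, -0, 1.321, -0.067], TCP at [0.154, -0.528, 0.185] pointing down, gripper open.
Joint ranges: [-3.03, 3.03], [-0.79, 2.21], [0.23, 2.52], [-1.04, 4.18], [0, 3.07], [-2.55, 2.55]. Speed limits (rad/s): [2.22, 2.22, 2.57, 3.14, 3.14, 3.14].

INTERFACE

Orientations are given as [roll, pitch, yaw] about the fixed x, y, z axes, in that order (R = Rz(yaw) Ry(pitch) Rx(roll)).
In Python, from station import ctrl, cams gives the robot as it stands. The module is installed in compiled form; this text tells all that it offers.
- The arm moves only by the tool arm_command, never from a script. Its argument "plan" is a list that holds one entry, the list of rows, each a list of 7 numbers: the shift along the tool's x, y, z in shares of 750 mm (1.0 is 750 mm), then the turn, a rotation vector about the tool's x, y, z in normalised numbers (1 is 2 rad), then the closure, from -1 (fully open) to 1 (shut). A call has 1 to 12 rows; each row is the pose to reach, as a shift and turn from the pose commanded when the call began, along the tool's axes at that moment; what a row does not reach only later rows make up. A row lasts 1/10 s, in which the tool goes at most 50 mm and 8.59 degrees, less where a joint would pass 70% of its speed; a pose out of reach is approached as far as the arm can. A shift or turn number past 1, either way, is cut back to 1. A call with a gripper value outside its range is refused whole. The fingers move at their own pace and stop on an object; "squeeze" is the grip in N (left out, the last holds). Time passes only in rows, so rows that repeat a pose let the fingers close. It gives the time, the measured TCP pose, the force, the opening and the grip force at its end, in the units of the state.
- ctrl.get_obs(): the state, without advancing time (a new reading comes with each control period).
- cams.camera(name): name is "side" or "top" or "wrist"; returns (picture, depth): 480x640x3 uint8, blue, green, red; 480x640 float32, m along the optical axis (not along the pixel's ray), 0 where there is no reading.
- cams.camera_info(name): a dict with "fx", "fy", "cx", "cy" (pixels), "world_to_cam" (4x4, takes a point from world to camera coordinates). Camera axes: x right, y down, z forward; pixel columns grow to the right and rows downward; lengths in m; the calibration is good to about 2 mm. A picture is of the moment at which its call begins: read the wrist's pose just before it. camera_info takes no time and is no camera call; for the wrist camera it gives the pose at the moment of the call.
- ctrl.hand_in(): hands the job in; it is judged then, once.
The state is a dict: "time_s": time; "qpos": joint angles; "joint_vel": joint speeds; "tau": joint torques, N m; "ee_pos": TCP position; "eef_rot": TCP orientation; "force": force on the tool from outside, world axes, zero at the start; "moment": the same for the moment, N m; "grip_width": finger opening in m; "grip_force": force on a finger pad.
Only numpy, scipy, OpenCV 4.12 (cv2) and the standard library are available. Lean on these libraries where they do the work, as an engineer would, in place of code of your own. Each camera call takes 0.05 s, during which the arm holds its last target. There are 200 camera calls.

## Working session

There is one attempt and no reset: what is moved stays moved. The work goes in short steps, Python scripts to look and compute and a tool call to move; the robot and the scene stay as the last step left them, time stands still between calls to the robot, and variables do not carry over. Pictures are saved under pics/ and viewed, at most 10 in all, crops included, and the job is handed in when it is done.

Besides the shell and the picture viewer there is one more tool, called after ">>>" as name(argument=value, ...), one argument or row to a line, values as JSON. arm_command: Moves the arm, as the interface text tells. Its arguments: {"type":"object","properties":{"plan":{"type":"array"},"squeeze":{"type":"number"}},"required":["plan"]}

```bash
mkdir -p pics; cat > h.py <<'E'
import numpy as np, cv2
from station import ctrl, cams
def snap(n):
    im,d=cams.camera(n); return im,d,cams.camera_info(n)
def pts(d,I):
    v,u=np.mgrid[:480,:640]
    P=np.stack([(u-I['cx'])/I['fx']*d,(v-I['cy'])/I['fy']*d,d,np.ones_like(d)],-1)
    return (P@np.linalg.inv(np.array(I['world_to_cam'])).T)[...,:3]
def ray(u,v,z,I):
    T=np.linalg.inv(np.array(I['world_to_cam'])); o=T[:3,3]
    r=T[:3,:3]@[(u-I['cx'])/I['fx'],(v-I['cy'])/I['fy'],1]
    return o+r*(z-o[2])/r[2]
E
python3 - <<'E'
from h import *
o=ctrl.get_obs();print(o)
a=[]
for n in ('side','top'):
    im,d,I=snap(n);np.savez(n+'.npz',im=im,d=d); cv2.imwrite(f'pics/{n}0.png',im)
    print(n,np.linalg.inv(np.array(I['world_to_cam'])).round(3),I['fx'],(d>0).mean())
E
```

```text
{'time_s': 0.0, 'qpos': array([-1.35361710e+00,  3.00476354e-01,  1.52161365e+00,  9.41854871e-06,
        1.32069750e+00, -6.65860108e-02]), 'joint_vel': array([-2.32688345e-04, -1.25816188e-05,  7.87033633e-04, -1.77506845e-04,
       -6.36091749e-05,  1.52449568e-04]), 'tau': array([ 3.26698946e-04, -5.31817102e+01, -3.52729797e+01,  7.08591565e-02,
        2.44798040e-02, -9.96976155e-05]), 'ee_pos': array([ 0.15392701, -0.52770835,  0.18446969]), 'eef_rot': array([-3.14040106e+00, -8.86040645e-05,  2.83762853e-01]), 'force': array([-0.23157468,  0.17879977, -0.1734174 ]), 'moment': array([-0.01841968,  0.02031484,  0.01863538]), 'grip_force': 0.0, 'grip_width': 0.09442442584743237}
side [[-0.936 -0.276  0.217  0.289]
 [-0.351  0.73  -0.586  0.655]
 [ 0.003 -0.625 -0.781  1.052]
 [ 0.     0.     0.     1.   ]] 594.7877996442945 0.9961946614583334
top [[ 0.011 -0.986  0.165  0.391]
 [-0.999 -0.006  0.033 -0.061]
 [-0.031 -0.165 -0.986  1.118]
 [ 0.     0.     0.     1.   ]] 553.4243034423058 0.9959993489583333
```

View pics/side0.png

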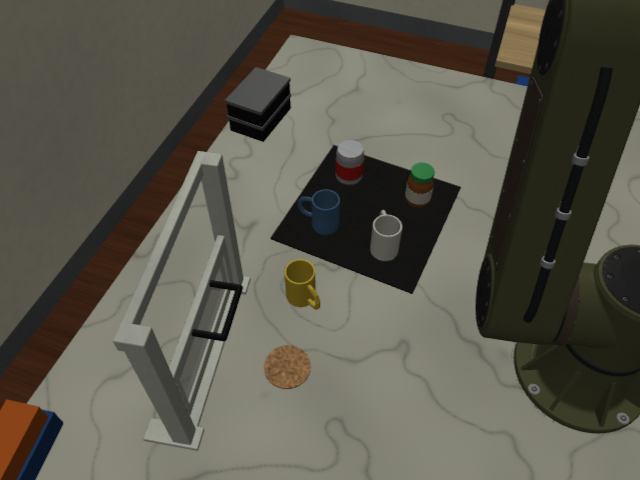

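View pics/top0.png

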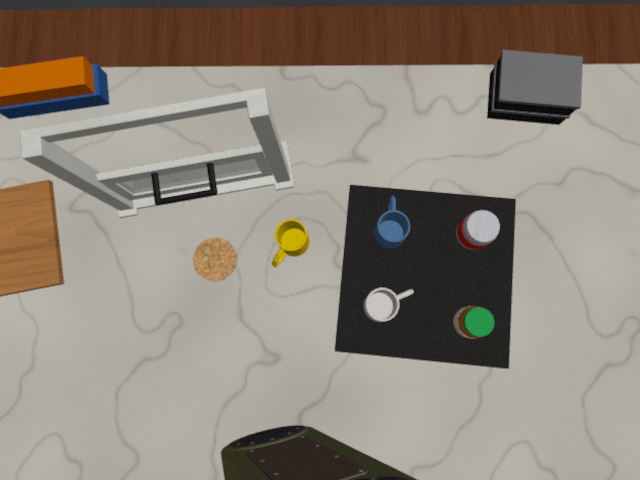

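The side view shows the hatch on the left with the black bar near (225,310), the cork mat at (288,367) and the blue mug at (325,212). In the top view the bar is at (185,185), the cork mat at (215,260), and the blue mug at (392,228) with its handle up. The yellow mug at (292,238) stands close to the cork mat.

```bash
cat > m.py <<'E'
from h import *
def blob(m,roi=None):
    m=m.astype(np.uint8)
    if roi: k=np.zeros_like(m);k[roi[1]:roi[3],roi[0]:roi[2]]=1;m=m*k
    n,l,s,c=cv2.connectedComponentsWithStats(m); i=1+s[1:,4].argmax(); return l==i
for n in ('side','top'):
    f=np.load(n+'.npz');im,d=f['im'],f['d'];I=cams.camera_info(n);P=pts(d,I)
    H=cv2.cvtColor(im,cv2.COLOR_BGR2HSV);h,s,v=[H[...,i].astype(int) for i in range(3)]
    rois={'side':dict(cork=(255,340,320,395),blue=(290,180,345,240),yel=(280,255,325,312),bar=(185,275,250,345)),
          'top':dict(cork=(188,232,240,285),blue=(370,190,415,252),yel=(268,215,312,270),bar=(148,158,220,208))}[n]
    ms=dict(cork=(h<20)&(s>80),blue=(h>95)&(h<120)&(s>90),yel=(h>20)&(h<35)&(s>150),bar=v<45)
    for k,m in ms.items():
        b=blob(m,rois[k]); Q=P[b&(d>0)]
        print(n,k,b.sum(),'med',np.median(Q,0).round(4),'min',np.percentile(Q,2,0).round(3),'max',np.percentile(Q,98,0).round(3))
        if k=='cork':
            (c,ax,a)=cv2.fitEllipse(max(cv2.findContours(b.astype(np.uint8),0,1)[0],key=len)); print('  ray',ray(*c,.004,I).round(4))
        if k in('blue','yel'):
            T=Q[Q[:,2]>Q[:,2].max()-.008]
            # rim: circle fit on high points
            zt=np.percentile(Q[:,2],99)
            T=Q[(Q[:,2]>zt-.006)]; A=np.c_[2*T[:,:2],np.ones(len(T))]; x=np.linalg.lstsq(A,(T[:,:2]**2).sum(1),rcond=None)[0]
            c=x[:2]; print('  rim z',zt.round(4),'c',c.round(4),'r',np.sqrt(x[2]+c@c).round(4),len(T))
            r=np.hypot(*(Q[:,:2]-c).T); G=Q[(r>.040)]
            if len(G):
                g=G.mean(0);print('  handle mean',g.round(4),'yaw deg',np.degrees(np.arctan2(*(g[:2]-c)[::-1])).round(1),'rmax',r.max().round(3),len(G))
        if k=='bar':
            R=Q[Q[:,2]>np.median(Q[:,2])-.02]
            (x,y),(w,hh),a=cv2.minAreaRect((R[:,:2]*1000).astype(np.float32)); print('  rect',x,y,w,hh,a)
    # hatch head rail etc
    Q=P[(P[...,2]>.335)&(P[...,2]<.39)&(P[...,0]>.45)&(s<60)]
    if len(Q): print(n,'rail',len(Q),np.median(Q,0).round(3),cv2.minAreaRect((Q[:,:2]*1000).astype(np.float32)))
    for z,nm in ((.5,'dark'),):
        b=(v<40)&(abs(P[...,2]-.005)<.006)&(P[...,1]<0); Q=P[b]; print(nm,cv2.minAreaRect((Q[:,:2]*1000).astype(np.float32)),np.median(Q[:,2]))
E
python3 m.py
```

```text
side cork 1609 med [0.5276 0.1945 0.0045] min [0.487 0.153 0.   ] max [0.568 0.234 0.009]
  ray [0.5276 0.1943 0.004 ]
side blue 1294 med [ 0.5842 -0.1543  0.0597] min [ 0.553 -0.192  0.007] max [ 0.642 -0.131  0.092]
  rim z 0.0929 c [ 0.5824 -0.1614] r 0.0289 164
  handle mean [ 0.6305 -0.1704  0.046 ] yaw deg -10.6 rmax 0.114 136
side yel 1310 med [0.5616 0.0504 0.0556] min [0.515 0.003 0.007] max [0.593 0.068 0.087]
  rim z 0.0882 c [0.5654 0.0328] r 0.0285 162
  handle mean [0.5207 0.0637 0.0555] yaw deg 145.2 rmax 0.066 122
side bar 739 med [0.6234 0.2163 0.1808] min [0.604 0.16  0.174] max [0.674 0.271 0.185]
  rect 639.5853271484375 213.83995056152344 59.527381896972656 113.09943389892578 10.919160842895508
side rail 4694 [0.681 0.271 0.369] ((679.786376953125, 221.12411499023438), (44.954833984375, 362.38232421875), 10.461859703063965)
dark ((597.52001953125, -678.734375), (1210.3309326171875, 606.3084106445312), 85.16336059570312) 0.005597224551067592
top cork 1473 med [0.5247 0.1907 0.0043] min [ 0.486  0.151 -0.   ] max [0.564 0.231 0.008]
  ray [0.5248 0.1908 0.004 ]
top
[... 155 characters left out ...]
[ 0.6311 -0.1654  0.0482] yaw deg -0.4 rmax 0.081 102
top yel 1077 med [0.5634 0.0349 0.0355] min [ 0.513 -0.     0.002] max [0.589 0.061 0.087]
  rim z 0.0885 c [0.5619 0.0284] r 0.0286 181
  handle mean [0.523  0.0565 0.0555] yaw deg 144.2 rmax 0.065 101
top bar 594 med [0.6197 0.2074 0.1811] min [0.602 0.156 0.178] max [0.67  0.266 0.185]
  rect 636.8341064453125 211.31015014648438 58.99995040893555 109.64994812011719 10.362832069396973
top rail 5216 [0.685 0.227 0.369] ((676.644775390625, 218.827880859375), (45.10434341430664, 360.2117614746094), 10.571565628051758)
dark ((622.705078125, -268.4481201171875), (383.24639892578125, 638.2020874023438), 76.06879425048828) 0.005717850020745874
```

```bash
cat >> h.py <<'E'
from scipy.spatial.transform import Rotation as Ro
HY=.182
def cur():
    o=ctrl.get_obs(); return o['ee_pos'],Ro.from_euler('xyz',o['eef_rot'])
def tool(ya,tilt):  # closing axis at world heading ya, tool z tilted that way from straight down
    f=np.array([np.cos(ya),np.sin(ya),0]);k=np.array([0,0,1.])
    z=f*np.sin(tilt)-k*np.cos(tilt); y=f*np.cos(tilt)+k*np.sin(tilt)
    return Ro.from_matrix(np.c_[np.cross(y,z),y,z])
def rel(p,R,p0=None,R0=None):
    if p0 is None: p0,R0=cur()
    return np.r_[R0.inv().apply(np.array(p)-p0)*1000,(R0.inv()*R).as_rotvec()].round(3)
E
python3 - <<'E'
from h import *
R=tool(HY,.7); bar=np.array([.6137,.208,.175]); g=R.apply([0,0,.019])
p=bar+g-R.apply([0,0,.1]); print(p,rel(p,R))
for n in('side','top'):
    f=np.load(n+'.npz');im,d=f['im'],f['d'];P=pts(d,cams.camera_info(n));H=cv2.cvtColor(im,cv2.COLOR_BGR2HSV)
    Q=P[(H[...,0]>95)&(H[...,0]<120)&(H[...,1]>90)]
    c=np.array([.5824,-.1614] if n=='side' else [.579,-.165]);r=np.hypot(*(Q[:,:2]-c).T)
    G=Q[(r>.042)&(r<.07)&(Q[:,2]>.025)&(Q[:,2]<.08)];g=G[:,:2].mean(0)-c;print(n,len(G),np.degrees(np.arctan2(g[1],g[0])))
E
```

```text
[0.56238022 0.19855529 0.23695222] [ 5.95466e+02 -5.82926e+02 -5.17230e+01 -5.68000e-01  5.12000e-01
 -1.40400e+00]
side 102 0.08571392168663976
top 67 0.029700573050120506
```

Careful with the scale: shifts go in shares of 750 mm and turns go in shares of 2 rad. That gives: 595 mm / 750 = 0.7933, -100 mm / 750 = -0.1333, -1.404 rad / 2 = -0.702.

>>> arm_command(
  plan=[
    [[0,0,-0.0667,0,0,0,0.15],[0,0,-0.1333,0,0,0,0.15],[0.0667,-0.0667,-0.1733,0,0,0,0.15],[0.7933,-0.7773,-0.1333,-0.284,0.256,-0.702,0.15],[0.7933,-0.7773,-0.1333,-0.284,0.256,-0.702,0.15],[0.7933,-0.7773,-0.1333,-0.284,0.256,-0.702,0.15],[0.7933,-0.7773,-0.1333,-0.284,0.256,-0.702,0.15],[0.7933,-0.7773,-0.1333,-0.284,0.256,-0.702,0.15],[0.7933,-0.7773,-0.1333,-0.284,0.256,-0.702,0.15],[0.7933,-0.7773,-0.1333,-0.284,0.256,-0.702,0.15],[0.7933,-0.7773,-0.1333,-0.284,0.256,-0.702,0.15],[0.7933,-0.7773,-0.1333,-0.284,0.256,-0.702,0.15]],
  ],
)

```text
time_s: 1.3
ee_pos: [0.397, -0.0936, 0.2936]
eef_rot: [2.534, -0.067, 1.535]
force: [0.6, 0.2, -0.6]
grip_width: 0.0397
grip_force: 0.0
```

```bash
python3 - <<'E'
from h import *
R=tool(HY,.7); bar=np.array([.6137,.208,.175]); g=R.apply([0,0,.019])
p=bar+g-R.apply([0,0,.1]); print(cur()[0],ctrl.get_obs()['qpos'],rel(p,R))
E
```

```text
[ 0.39698673 -0.09363756  0.29364114] [-0.56856261 -0.47590555  2.1032785   0.40292653  1.03695896 -0.63433053] [ 2.93365e+02  8.35890e+01  1.51311e+02 -8.50000e-02  7.90000e-02
 -2.13000e-01]
```

Scaled: 293 mm / 750 = 0.3907, 151 mm / 750 = 0.2013, -0.213 rad / 2 = -0.1065.

>>> arm_command(
  plan=[
    [[0.3907,0.112,0.2013,-0.0425,0.0395,-0.1065,0.15],[0.3907,0.112,0.2013,-0.0425,0.0395,-0.1065,0.15],[0.3907,0.112,0.2013,-0.0425,0.0395,-0.1065,0.15],[0.3907,0.112,0.2013,-0.0425,0.0395,-0.1065,0.15],[0.3907,0.112,0.2013,-0.0425,0.0395,-0.1065,0.15],[0.3907,0.112,0.2013,-0.0425,0.0395,-0.1065,0.15],[0.3907,0.112,0.2013,-0.0425,0.0395,-0.1065,0.15],[0.3907,0.112,0.2013,-0.0425,0.0395,-0.1065,0.15],[0.3907,0.112,0.2013,-0.0425,0.0395,-0.1065,0.15],[0.3907,0.112,0.2013,-0.0425,0.0395,-0.1065,0.15]],
  ],
)

```text
time_s: 2.3
ee_pos: [0.5631, 0.1947, 0.2374]
eef_rot: [2.445, -0.003, 1.747]
force: [0.0, 0.0, 0.0]
grip_width: 0.0398
grip_force: 0.0
```

```bash
python3 - <<'E'
from h import *
R=tool(HY,.7); bar=np.array([.6137,.208,.175]); g=R.apply([0,0,.019])
print(cur()[0],rel(bar+g,R))
im,d,I=snap('wrist');np.savez('w1.npz',im=im,d=d,T=I['world_to_cam']);cv2.imwrite('pics/w1.png',im)
w=np.array(I['world_to_cam'])@np.r_[bar,1];print('bar px',w[0]/w[2]*I['fx']+I['cx'],w[1]/w[2]*I['fy']+I['cy'],w[2])
P=pts(d,I);m=(im.max(2)<50)&(np.abs(P-bar).max(2)<.035);Q=P[m];print(m.sum(),np.median(Q,0),Q.min(0),Q.max(0))
E
```

```text
[0.56305391 0.19470271 0.23735026] [ 4.06800e+00  5.70000e-02  1.00321e+02 -3.00000e-03  2.00000e-03
 -6.00000e-03]
bar px 317.47351189499415 229.91211654939326 0.2883030050374002
1529 [0.61074412 0.20987913 0.18008547] [0.60126612 0.17309319 0.17326844] [0.62341031 0.24299101 0.18284843]
```

View pics/w1.png

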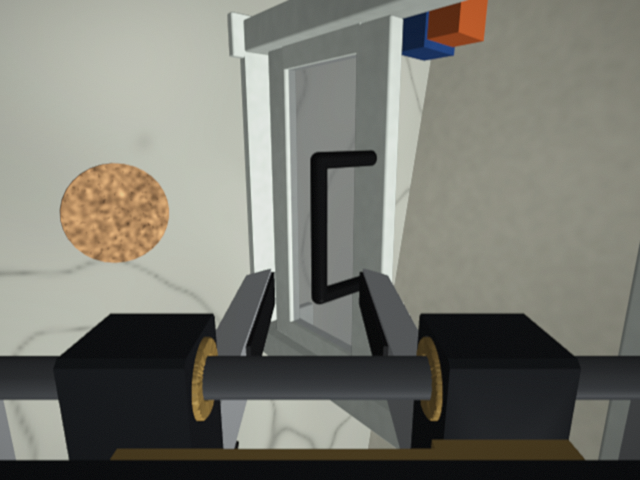

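The wrist view shows the bar from (320,157) to (320,298), centred between the fingers, and the predicted pixel (317,230) lies on it. I'll move in and grip.

Scaled: 100 mm / 750 = 0.1333, 90 mm / 750 = 0.12.

>>> arm_command(
  plan=[
    [[0.0053,0,0.0467,0,0,0,0.15],[0.0053,0,0.0933,0,0,0,0.15],[0.0053,0,0.12,0,0,0,0.15],[0.0053,0,0.1333,0,0,0,0.15],[0.0053,0,0.1333,0,0,0,0.15],[0.0053,0,0.1333,0,0,0,1],[0.0053,0,0.1333,0,0,0,1],[0.0053,0,0.1333,0,0,0,1],[0.0053,0,0.1333,0,0,0,1],[0.0053,0,0.1333,0,0,0,1]],
  ],
  squeeze=20,
)

```text
time_s: 3.35
ee_pos: [0.6261, 0.2112, 0.1614]
eef_rot: [2.443, -0.003, 1.748]
force: [0.6, -0.6, 3.4]
grip_width: 0.0095
grip_force: 18.6
```

Scaled: -88 mm / 750 = -0.1173, -77 mm / 750 = -0.1027.

>>> arm_command(
  plan=[
    [[0,0.008,-0.0107,0,0,0,1],[0,0.0213,-0.0253,0,0,0,1],[0,0.0427,-0.0507,0,0,0,1],[0,0.064,-0.076,0,0,0,1],[0,0.0853,-0.1027,0,0,0,1],[0,0.0987,-0.1173,0,0,0,1],[0,0.0987,-0.1173,0,0,0,1],[0,0.0987,-0.1173,0,0,0,1],[0,0.0987,-0.1173,0,0,0,1]],
  ],
)

```text
time_s: 4.25
ee_pos: [0.6257, 0.2107, 0.2741]
eef_rot: [2.447, -0.002, 1.748]
force: [-0.8, -0.0, -0.4]
grip_width: 0.0005
grip_force: 0.0
```

```bash
python3 - <<'E'
from h import *
im,d,I=snap('wrist');np.savez('w2.npz',im=im,d=d,T=I['world_to_cam']);im2,d2,I2=snap('side')
c=cv2.resize(im2[140:460,120:360],(480,600)); v=np.hstack([c,cv2.resize(im[:480,160:480],(320,480)) if 0 else np.vstack([im[:, 160:480],np.zeros((120,320,3),np.uint8)])])
cv2.imwrite('pics/c2.png',v)
for n,D,II,i in(('w',d,I,im),('s',d2,I2,im2)):
    P=pts(D,II);m=(i.max(2)<45)&(np.abs(P[...,:2]-[.6137,.208]).max(2)<.07)&(P[...,2]>.12)&(P[...,2]<.21);Q=P[m]
    if len(Q):print(n,m.sum(),np.median(Q,0).round(4),Q.min(0).round(3),Q.max(0).round(3))
E
```

```text
w 4316 [0.6168 0.2158 0.1807] [0.599 0.156 0.174] [0.675 0.271 0.183]
s 727 [0.6228 0.2172 0.1815] [0.602 0.157 0.173] [0.678 0.273 0.188]
```

View pics/c2.png

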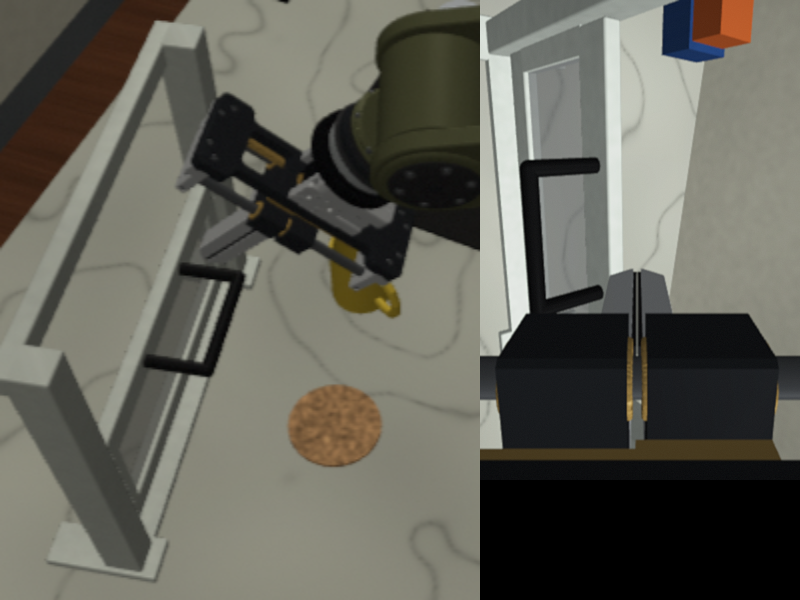

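The crop shows the bar still low, with the closed fingers slipped off above it. I'll fit the bar's section properly.

```bash
python3 - <<'E'
from h import *
from scipy.optimize import least_squares
hx=np.array([np.cos(HY),np.sin(HY),0]);hy=np.array([-np.sin(HY),np.cos(HY),0]);o=np.array([.6137,.208,0])
for f in('w1.npz','w2.npz','side.npz','top.npz'):
    F=np.load(f);im,d=F['im'],F['d'];I=dict(cams.camera_info(f[:-4] if f[0]!='w' else 'wrist'))
    if f[0]=='w':I['world_to_cam']=F['T']
    P=pts(d,I)-o;X,Y,Z=P@hx,P@hy,P[...,2]
    m=(im.max(2)<60)&(abs(X)<.02)&(abs(Y)<.035)&(abs(Z-.178)<.02)
    x,z=X[m],Z[m]
    r=least_squares(lambda q:np.hypot(x-q[0],z-q[1])-.006,[0,.175],loss='soft_l1',f_scale=.001)
    print(f,m.sum(),'dx,z',r.x.round(4),'x',np.percentile(x,[2,98]).round(4),'z',np.percentile(z,[2,98]).round(4),r.cost, np.polyfit(Y[m],X[m],1).round(3))
E
```

```text
w1.npz 1526 dx,z [0.0004 0.1755] x [-0.006   0.0032] z [0.1742 0.1822] 0.00020806097604833383 [ 0.001 -0.003]
w2.npz 1689 dx,z [0.0004 0.1756] x [-0.0057  0.0044] z [0.1759 0.1825] 0.00022555468220437802 [-0.    -0.002]
side.npz 221 dx,z [0.0036 0.1764] x [-0.0024  0.0067] z [0.1754 0.1847] 0.0001290260739196628 [-0.004  0.002]
top.npz 220 dx,z [-0.001  0.176] x [-0.0056  0.0045] z [0.1775 0.185 ] 0.0001272110634177342 [ 0.002 -0.001]
```

The bar centre was right, so the pull straight up slid the bar out of the pads. I'll retake it with the tool closer to level, so the lower finger carries the load. I'll use more squeeze and lift more slowly.

```bash
python3 - <<'E'
from h import *
R=tool(HY,1.1); bar=np.array([.6141,.2085,.1757])
print(rel(bar-R.apply([0,0,.081]),R))
E
```

```text
[-6.11000e-01 -1.04196e+02 -6.42500e+00 -4.05000e-01  2.00000e-03
 -5.00000e-03]
```

Scaled: -104 mm / 750 = -0.1387, -50 mm / 750 = -0.0667, -0.405 rad / 2 = -0.2025.

>>> arm_command(
  plan=[
    [[0,-0.0667,-0.0133,0,0,0,0.15],[0,-0.1387,-0.008,-0.1,0,0,0.15],[0,-0.1387,-0.008,-0.2025,0,-0.0025,0.15],[0,-0.1387,-0.008,-0.2025,0,-0.0025,0.15],[0,-0.1387,-0.008,-0.2025,0,-0.0025,0.15],[0,-0.1387,-0.008,-0.2025,0,-0.0025,0.15],[0,-0.1387,-0.008,-0.2025,0,-0.0025,0.15],[0,-0.1387,-0.008,-0.2025,0,-0.0025,0.15]],
  ],
)

```text
time_s: 5.15
ee_pos: [0.5435, 0.1773, 0.2476]
eef_rot: [2.097, -0.013, 1.779]
force: [0.4, -0.3, 0.2]
grip_width: 0.04
grip_force: 0.0
```

```bash
python3 - <<'E'
from h import *
R=tool(HY,1.1); bar=np.array([.6141,.2085,.1757])
print(cur()[0],ctrl.get_obs()['qpos'],rel(bar+R.apply([0,0,.019]),R), R.inv().apply([0,0,1]))
E
```

```text
[0.54350322 0.17725326 0.24756039] [ 0.27939529 -0.12874005  2.1937051  -1.04014031  0.06420277  1.08596881] [ 1.45340e+01 -2.33620e+01  1.20456e+02 -5.50000e-02 -2.90000e-02
  1.00000e-03] [ 5.55111512e-17  8.91207360e-01 -4.53596121e-01]
```

The near-level pose runs into the joint 4 limit. I'll go back to the 0.7 tilt, which is known to work, with full squeeze and a slow lift.

```bash
python3 - <<'E'
from h import *
R=tool(HY,.7); bar=np.array([.6141,.2085,.1757])
print(rel(bar-R.apply([0,0,.081]),R))
E
```

```text
[ 1.7224e+01  2.9700e+00  2.5291e+01  3.4500e-01 -2.8000e-02  7.0000e-03]
```

Scaled: 25 mm / 750 = 0.0333, 17 mm / 750 = 0.0227, 0.345 rad / 2 = 0.1725.

>>> arm_command(
  plan=[
    [[0.0227,0.004,0.0133,0.1,-0.01,0,0.15],[0.0227,0.004,0.0333,0.1725,-0.014,0.0035,0.15],[0.0227,0.004,0.0333,0.1725,-0.014,0.0035,0.15],[0.0227,0.004,0.0333,0.1725,-0.014,0.0035,0.15],[0.0227,0.004,0.0333,0.1725,-0.014,0.0035,0.15],[0.0227,0.004,0.0333,0.1725,-0.014,0.0035,0.15],[0.0227,0.004,0.0333,0.1725,-0.014,0.0035,0.15],[0.0227,0.004,0.0333,0.1725,-0.014,0.0035,0.15]],
  ],
)

```text
time_s: 5.95
ee_pos: [0.562, 0.1985, 0.2373]
eef_rot: [2.44, -0.0, 1.753]
force: [-0.7, 0.4, 0.1]
grip_width: 0.04
grip_force: 0.0
```

```bash
python3 - <<'E'
from h import *
R=tool(HY,.7); bar=np.array([.6141,.2085,.1757])
print(cur()[0],ctrl.get_obs()['qpos'],rel(bar+R.apply([0,0,.019]),R))
E
```

```text
[0.56196813 0.19849772 0.23731632] [ 3.22007228e-01  1.84428553e-03  1.90385690e+00 -1.73849899e-01
  5.46237319e-01  2.56547280e-01] [ 3.84000e-01  7.84000e-01  1.00324e+02  1.00000e-03 -0.00000e+00
 -0.00000e+00]
```

Scaled: 103 mm / 750 = 0.1373, 95 mm / 750 = 0.1267.

>>> arm_command(
  plan=[
    [[0,0.0013,0.0467,0,0,0,0.15],[0,0.0013,0.0933,0,0,0,0.15],[0,0.0013,0.1267,0,0,0,0.15],[0,0.0013,0.1373,0,0,0,0.15],[0,0.0013,0.1373,0,0,0,1],[0,0.0013,0.1373,0,0,0,1],[0,0.0013,0.1373,0,0,0,1],[0,0.0013,0.1373,0,0,0,1],[0,0.0013,0.1373,0,0,0,1],[0,0.0013,0.1373,0,0,0,1],[0,0.0013,0.1373,0,0,0,1]],
  ],
  squeeze=60,
)

```text
time_s: 7.05
ee_pos: [0.6278, 0.2112, 0.1603]
eef_rot: [2.442, -0.001, 1.753]
force: [-7.4, -0.3, 3.7]
grip_width: 0.0097
grip_force: 60.0
```

>>> arm_command(
  plan=[
    [[0,0.0013,-0.0013,0,0,0,1],[0,0.0027,-0.0027,0,0,0,1],[0,0.0053,-0.0067,0,0,0,1],[0,0.008,-0.0107,0,0,0,1],[0,0.012,-0.0147,0,0,0,1],[0,0.0173,-0.02,0,0,0,1],[0,0.0173,-0.02,0,0,0,1]],
  ],
)

```text
time_s: 7.75
ee_pos: [0.6279, 0.2112, 0.1799]
eef_rot: [2.443, -0.001, 1.753]
force: [-15.6, -2.1, 3.1]
grip_width: 0.01
grip_force: 60.0
```

```bash
python3 - <<'E'
from h import *
im,d,I=snap('wrist');P=pts(d,I);hy=np.array([-np.sin(HY),np.cos(HY),0])
m=(im.max(2)<60)&(np.abs(P[...,:2]-[.6137,.208]).max(2)<.06)&(P[...,2]<.26)&(P[...,2]>.15)&(((P-[.6137,.208,0])@hy)>.02)
print(m.sum(),np.median(P[m],0),np.percentile(P[m][:,2],[5,50,95]))
E
```

```text
3513 [0.60806271 0.25615175 0.19960188] [0.19453193 0.19960188 0.20099325]
```

The bar rises with the fingers now. I'll continue.

Scaled: -62 mm / 750 = -0.0827, -57 mm / 750 = -0.076.

>>> arm_command(
  plan=[
    [[0,0.0027,-0.0053,0,0,0,1],[0,0.008,-0.012,0,0,0,1],[0,0.0147,-0.02,0,0,0,1],[0,0.0213,-0.028,0,0,0,1],[0,0.028,-0.036,0,0,0,1],[0,0.0347,-0.044,0,0,0,1],[0,0.0413,-0.052,0,0,0,1],[0,0.048,-0.06,0,0,0,1],[0,0.0547,-0.068,0,0,0,1],[0,0.0613,-0.076,0,0,0,1],[0,0.068,-0.0827,0,0,0,1],[0,0.068,-0.0827,0,0,0,1]],
  ],
)

```text
time_s: 9.0
ee_pos: [0.6278, 0.2112, 0.2616]
eef_rot: [2.44, -0.002, 1.753]
force: [-5.0, 1.7, 2.8]
grip_width: 0.0096
grip_force: 60.0
```

Scaled: -17 mm / 750 = -0.0227, -15 mm / 750 = -0.02.

>>> arm_command(
  plan=[
    [[0,0.0053,-0.0067,0,0,0,1],[0,0.0107,-0.012,0,0,0,1],[0,0.0147,-0.0173,0,0,0,1],[0,0.0173,-0.02,0,0,0,1],[0,0.0187,-0.0227,0,0,0,1],[0,0.0187,-0.0227,0,0,0,1]],
  ],
)

```text
time_s: 9.6
ee_pos: [0.6277, 0.2111, 0.2829]
eef_rot: [2.44, -0.002, 1.754]
force: [-0.8, 4.4, 0.7]
grip_width: 0.0097
grip_force: 60.0
```

Scaled: -1.5 mm / 750 = -0.002, 1.3 mm / 750 = 0.0017.

>>> arm_command(
  plan=[
    [[0,0.0009,-0.0011,0,0,0,1],[0,0.0017,-0.002,0,0,0,1],[0,0.0017,-0.002,0,0,0,1]],
  ],
)

```text
time_s: 9.9
ee_pos: [0.6277, 0.2111, 0.2843]
eef_rot: [2.44, -0.002, 1.753]
force: [0.8, 6.0, -2.8]
grip_width: 0.01
grip_force: 60.0
```

Scaled: -1.5 mm / 750 = -0.002, 1.3 mm / 750 = 0.0017.

>>> arm_command(
  plan=[
    [[0,0.0009,-0.0011,0,0,0,1],[0,0.0017,-0.002,0,0,0,1],[0,0.0017,-0.002,0,0,0,1]],
  ],
)

```text
time_s: 10.2
ee_pos: [0.6277, 0.2111, 0.2857]
eef_rot: [2.441, -0.002, 1.754]
force: [3.9, 5.6, -5.2]
grip_width: 0.01
grip_force: 60.0
```

Scaled: -1.5 mm / 750 = -0.002, 1.3 mm / 750 = 0.0017.

>>> arm_command(
  plan=[
    [[0,0.0009,-0.0011,0,0,0,1],[0,0.0017,-0.002,0,0,0,1],[0,0.0017,-0.002,0,0,0,1]],
  ],
)

```text
time_s: 10.5
ee_pos: [0.6275, 0.2111, 0.2859]
eef_rot: [2.444, -0.001, 1.753]
force: [12.9, 8.3, -14.2]
grip_width: 0.0099
grip_force: 59.9
```

At the stop: the force jumped to -14 N with the bar at about 0.301 m. I'll release and back out.

Scaled: -110 mm / 750 = -0.1467, -70 mm / 750 = -0.0933.

>>> arm_command(
  plan=[
    [[0,0,0,0,0,0,0.15],[0,0,0,0,0,0,0.15],[0,0,0,0,0,0,0.15],[0,0,0,0,0,0,0.15],[0,0,-0.04,0,0,0,0.15],[0,0,-0.0933,0,0,0,0.15],[0,0,-0.1467,0,0,0,0.15],[0,0,-0.1467,0,0,0,0.15]],
  ],
)

```text
time_s: 11.3
ee_pos: [0.557, 0.198, 0.3781]
eef_rot: [2.433, -0.002, 1.754]
force: [0.4, -0.9, 0.5]
grip_width: 0.0398
grip_force: 0.0
```

```bash
python3 - <<'E'
from h import *
im,d,I=snap('wrist');P=pts(d,I)
m=(im.max(2)<60)&(np.abs(P-[.6137,.208,.3]).max(2)<[.04]);print(m.sum(),np.median(P[m],0),np.percentile(P[m][:,2],[2,98]))
# go over the mug, closing axis along y: -90deg heading, viewing height
R=tool(-np.pi/2,0);print(cur()[0],ctrl.get_obs()['qpos'],rel([.50,-.163,.25],R)); print(rel([.50,.0,.30],R))
E
```

```text
1625 [0.61094394 0.20873572 0.30172182] [0.29517472 0.30387229]
[0.55760074 0.19797718 0.37512728] [ 0.32320212 -0.09972978  1.6832502  -0.11793785  0.86080523  0.18547648] [-344.728 -173.788   15.473    0.51    -0.617    1.672]
[-184.349 -119.007   -3.14     0.51    -0.617    1.672]
```

```bash
python3 - <<'E'
from h import *
from scipy.optimize import least_squares
hx=np.array([np.cos(HY),np.sin(HY),0]);hy=np.array([-np.sin(HY),np.cos(HY),0]);o=np.array([.6137,.208,0])
for n in('wrist','side'):
    im,d,I=snap(n);P=pts(d,I)-o;X,Y,Z=P@hx,P@hy,P[...,2]
    m=(im.max(2)<60)&(abs(X)<.02)&(abs(Y)<.035)&(abs(Z-.3)<.02);x,z=X[m],Z[m]
    if m.sum()>20:
        r=least_squares(lambda q:np.hypot(x-q[0],z-q[1])-.006,[0,.3],loss='soft_l1',f_scale=.001);print(n,m.sum(),r.x.round(4),cur()[0])
E
```

```text
wrist 1369 [0.0003 0.298 ] [0.55787513 0.19794584 0.37282994]
side 282 [0.0037 0.3016] [0.55800931 0.19788778 0.37140155]
```

Scaled: -345 mm / 750 = -0.46, -184 mm / 750 = -0.2453, 1.672 rad / 2 = 0.836.

>>> arm_command(
  plan=[
    [[-0.08,-0.0667,0,0.05,-0.05,0.15,-1],[-0.2453,-0.1587,-0.004,0.255,-0.3085,0.836,-1],[-0.2453,-0.1587,-0.004,0.255,-0.3085,0.836,-1],[-0.2453,-0.1587,-0.004,0.255,-0.3085,0.836,-1],[-0.2453,-0.1587,-0.004,0.255,-0.3085,0.836,-1],[-0.46,-0.232,0.02,0.255,-0.3085,0.836,-1],[-0.46,-0.232,0.02,0.255,-0.3085,0.836,-1],[-0.46,-0.232,0.02,0.255,-0.3085,0.836,-1],[-0.46,-0.232,0.02,0.255,-0.3085,0.836,-1],[-0.46,-0.232,0.02,0.255,-0.3085,0.836,-1],[-0.46,-0.232,0.02,0.255,-0.3085,0.836,-1],[-0.46,-0.232,0.02,0.255,-0.3085,0.836,-1]],
  ],
)

```text
time_s: 12.65
ee_pos: [0.4991, -0.1639, 0.2461]
eef_rot: [3.128, -0.008, 0.042]
force: [-0.3, 0.3, 0.6]
grip_width: 0.094
grip_force: 0.0
```

```bash
python3 - <<'E'
from h import *
R=tool(-np.pi/2,0);print(cur()[0],ctrl.get_obs()['qpos'],rel([.54,-.163,.25],R))
T=np.linalg.inv(np.array(cams.camera_info('wrist')['world_to_cam']));p,Rc=cur();print(Rc.inv().apply(T[:3,3]-p),(Rc.inv().as_matrix()@T[:3,:3]).round(2))
E
```

```text
[ 0.49914385 -0.16386675  0.24607941] [-0.38164699  0.19560273  1.50899954 -0.0096251   1.42403004  1.14874891] [ 4.0886e+01  8.9200e-01 -3.5850e+00  1.4000e-02 -8.0000e-03  4.2000e-02]
[ 0.06735094  0.00067474 -0.19890465] [[-0.   -0.97 -0.24]
 [ 1.   -0.    0.  ]
 [-0.   -0.24  0.97]]
```

Scaled: 41 mm / 750 = 0.0547, -4 mm / 750 = -0.0053, 0.042 rad / 2 = 0.021.

>>> arm_command(
  plan=[
    [[0.0547,0.0013,-0.0053,0.007,-0.004,0.021,-1],[0.0547,0.0013,-0.0053,0.007,-0.004,0.021,-1],[0.0547,0.0013,-0.0053,0.007,-0.004,0.021,-1],[0.0547,0.0013,-0.0053,0.007,-0.004,0.021,-1],[0.0547,0.0013,-0.0053,0.007,-0.004,0.021,-1]],
  ],
)

```text
time_s: 13.15
ee_pos: [0.5395, -0.1625, 0.2526]
eef_rot: [3.139, -0.005, 0.006]
force: [-0.7, -0.4, -0.0]
grip_width: 0.0939
grip_force: 0.0
```

```bash
python3 - <<'E'
from h import *
cams.camera('wrist')
im,d,I=snap('wrist');cv2.imwrite('pics/w3.png',im);P=pts(d,I);H=cv2.cvtColor(im,cv2.COLOR_BGR2HSV)
print(cur()[0],I['world_to_cam'] is None)
m=(H[...,0]>95)&(H[...,0]<120)&(H[...,1]>90)&(np.hypot(P[...,0]-.58,P[...,1]+.163)<.08)&(P[...,2]>.012);Q=P[m]
zt=np.percentile(Q[:,2],98);T=Q[Q[:,2]>zt-.004]
c,r=cv2.minEnclosingCircle((T[:,:2]*1000).astype(np.float32))
A=np.c_[2*T[:,:2],np.ones(len(T))];x=np.linalg.lstsq(A,(T[:,:2]**2).sum(1),rcond=None)[0][:2]
G=Q[(np.hypot(*(Q[:,:2]-x).T)>.042)&(Q[:,2]>.02)];v=G[:,:2].mean(0)-x
print('rim z',zt,'circ',c,r,'fit',x,len(T),'handle yaw',np.degrees(np.arctan2(v[1],v[0])),len(G),G.mean(0),np.hypot(*(G[:,:2]-x).T).max())
E
```

```text
[ 0.53970324 -0.16253405  0.25292196] False
rim z 0.09082648455208135 circ (564.11376953125, -163.08859252929688) 48.8015251159668 fit [ 0.57905913 -0.16458417] 937 handle yaw -1.783122970322379 298 [ 0.62970706 -0.16616091  0.08636464] 0.06721489305035822
```

View pics/w3.png

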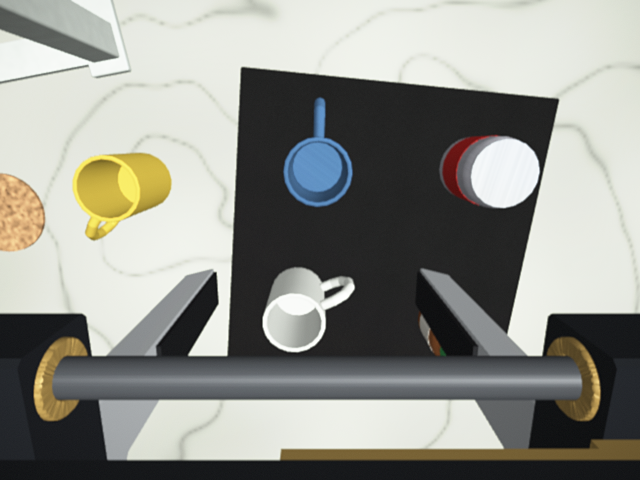

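The wrist view shows the blue mug rim centred at about (318,172) with the handle straight up to (320,98). The fingers line up with its columns. I'll refine with rays.

```bash
python3 - <<'E'
from h import *
im=cv2.imread('pics/w3.png');I=cams.camera_info('wrist');H=cv2.cvtColor(im,cv2.COLOR_BGR2HSV)
m=((H[...,0]>95)&(H[...,0]<120)&(H[...,1]>90)).astype(np.uint8);m[:80]=0;m[230:]=0;m[:,:270]=0;m[:,370:]=0
u=[];
for v in range(105,134,3):
    c=np.where(m[v])[0]; u.append((v,c.mean()))
o=cv2.morphologyEx(m,cv2.MORPH_OPEN,np.ones((21,21)));e=cv2.fitEllipse(max(cv2.findContours(o,0,1)[0],key=len))
c=ray(*e[0],.09,I);print(e,c)
for v,x in u[::3]:
    g=ray(x,v,.06,I);print(v,x,g,np.degrees(np.arctan2(g[1]-c[1],g[0]-c[0])))
for p in([.579,-.1646],[.5807,-.1632]): print(rel([*p,.10+.03],tool(np.radians(-92),0)))
E
```

```text
((317.48468017578125, 171.3979034423828), (68.70694732666016, 69.05892944335938), 13.955827713012695) [ 0.58058565 -0.16428602  0.09      ]
105 319.5 [ 0.63973298 -0.16594947  0.06      ] -1.6109565848817413
114 319.5 [ 0.63169466 -0.16600761  0.06      ] -1.9292643911269922
123 319.0 [ 0.62357381 -0.16559559  0.06      ] -1.7448959328313958
132 318.5 [ 0.61537198 -0.16517946  0.06      ] -1.471249584698148
[ 3.85590e+01  1.99800e+00  1.23157e+02  2.00000e-03 -6.00000e-03
  4.10000e-02]
[ 4.02670e+01  6.08000e-01  1.23163e+02  2.00000e-03 -6.00000e-03
  4.10000e-02]
```

Scaled: 214 mm / 750 = 0.2853, 1.5 mm / 750 = 0.002, 0.036 rad / 2 = 0.018.

>>> arm_command(
  plan=[
    [[0.0533,0.002,0.0533,0.001,-0.003,0.018,-1],[0.0533,0.002,0.1133,0.001,-0.003,0.018,-1],[0.0533,0.002,0.16,0.001,-0.003,0.018,-1],[0.0533,0.002,0.16,0.001,-0.003,0.018,-1],[0.0533,0.002,0.2,0.001,-0.003,0.018,-1],[0.0533,0.002,0.24,0.001,-0.003,0.018,-1],[0.0533,0.002,0.2733,0.001,-0.003,0.018,-1],[0.0533,0.002,0.2853,0.001,-0.003,0.018,-1],[0.0533,0.002,0.2853,0.001,-0.003,0.018,-1],[0.0533,0.002,0.2853,0.001,-0.003,0.018,-1],[0.0533,0.002,0.2853,0.001,-0.003,0.018,-1]],
  ],
)

```text
time_s: 14.35
ee_pos: [0.5821, -0.1646, 0.0407]
eef_rot: [3.141, -0.002, -0.03]
force: [-0.5, 0.9, -0.2]
grip_width: 0.0942
grip_force: 0.0
```

>>> arm_command(
  plan=[
    [[0,0,0,0,0,0,1],[0,0,0,0,0,0,1],[0,0,0,0,0,0,1],[0,0,0,0,0,0,1],[0,0,0,0,0,0,1],[0,0,0,0,0,0,1]],
  ],
  squeeze=30,
)

```text
time_s: 14.95
ee_pos: [0.5812, -0.1642, 0.0387]
eef_rot: [3.142, 0.001, -0.03]
force: [-0.1, 1.1, 0.2]
grip_width: 0.0599
grip_force: 30.0
```

Scaled: -145 mm / 750 = -0.1933, -130 mm / 750 = -0.1733.

>>> arm_command(
  plan=[
    [[0,0,-0.0067,0,0,0,1],[0,0,-0.0267,0,0,0,1],[0,0,-0.06,0,0,0,1],[0,0,-0.1,0,0,0,1],[0,0,-0.14,0,0,0,1],[0,0,-0.1733,0,0,0,1],[0,0,-0.1933,0,0,0,1],[0,0,-0.1933,0,0,0,1],[0,0,-0.1933,0,0,0,1]],
  ],
)

```text
time_s: 15.85
ee_pos: [0.5811, -0.1642, 0.1837]
eef_rot: [3.142, 0.001, -0.03]
force: [-0.6, 1.3, -2.2]
grip_width: 0.0604
grip_force: 30.0
```

```bash
python3 - <<'E'
from h import *
print(ctrl.get_obs()['grip_width'],cur()[0],rel([.5265,.1927,.184],tool(HY-np.pi/2,0)))
E
```

```text
0.06044491528837067 [ 0.58114328 -0.16419072  0.18371056] [-6.53650e+01 -3.55084e+02 -2.63000e-01 -0.00000e+00  1.00000e-03
 -2.12000e-01]
```

Scaled: -355 mm / 750 = -0.4733, -340 mm / 750 = -0.4533, -0.15 rad / 2 = -0.075.

>>> arm_command(
  plan=[
    [[-0.0133,-0.016,0,0,0,-0.01,1],[-0.0333,-0.0533,0,0,0,-0.02,1],[-0.0533,-0.1067,0,0,0,-0.03,1],[-0.0733,-0.16,0,0,0,-0.045,1],[-0.0867,-0.2133,0,0,0,-0.06,1],[-0.0867,-0.2667,0,0,0,-0.075,1],[-0.0867,-0.32,0,0,0,-0.09,1],[-0.0867,-0.3733,0,0,0,-0.106,1],[-0.0867,-0.42,0,0,0,-0.106,1],[-0.0867,-0.4533,0,0,0,-0.106,1],[-0.0867,-0.4733,0,0,0,-0.106,1],[-0.0867,-0.4733,0,0,0,-0.106,1]],
  ],
)

```text
time_s: 17.05
ee_pos: [0.5266, 0.1936, 0.1828]
eef_rot: [-3.142, 0.002, 0.184]
force: [0.4, 0.7, -1.3]
grip_width: 0.0602
grip_force: 30.0
```

Scaled: 88 mm / 750 = 0.1173, 83 mm / 750 = 0.1107.

>>> arm_command(
  plan=[
    [[0,0,0.02,0,0,0,1],[0,0,0.0467,0,0,0,1],[0,0,0.0733,0,0,0,1],[0,0,0.096,0,0,0,1],[0,0,0.1107,0,0,0,1],[0,0,0.1173,0,0,0,1],[0,0,0.1173,0,0,0,1],[0,0,0.1173,0,0,0,1],[0,0,0.1173,0,0,0,1]],
  ],
)

```text
time_s: 17.95
ee_pos: [0.5273, 0.1926, 0.0965]
eef_rot: [-3.141, -0.0, 0.182]
force: [0.9, -0.1, -1.1]
grip_width: 0.0602
grip_force: 30.0
```

```bash
python3 - <<'E'
from h import *
out=[]
cams.camera('wrist')
for n in('side','top','wrist'):
    im,d,I=snap(n);np.savez('f_'+n+'.npz',im=im,d=d,T=I['world_to_cam']);P=pts(d,I);H=cv2.cvtColor(im,cv2.COLOR_BGR2HSV)
    m=(H[...,0]>95)&(H[...,0]<120)&(H[...,1]>90)&(np.hypot(P[...,0]-.527,P[...,1]-.193)<.09)&(P[...,2]>.04);Q=P[m]
    if len(Q)<30: print(n,len(Q));continue
    zt=np.percentile(Q[:,2],98);T=Q[Q[:,2]>zt-.006];A=np.c_[2*T[:,:2],np.ones(len(T))];s=np.linalg.lstsq(A,(T[:,:2]**2).sum(1),rcond=None)[0];x=s[:2]
    G=Q[(np.hypot(*(Q[:,:2]-x).T)>.042)];v=G[:,:2].mean(0)-x
    print(n,len(Q),'z',np.percentile(Q[:,2],[2,98]).round(4),'c',x.round(4),np.sqrt(s[2]+x@x),'yaw',np.degrees(np.arctan2(v[1],v[0])),len(G))
print(cur()[0],ctrl.get_obs()['time_s'])
a=np.load('f_side.npz')['im'][120:480,60:360];b=np.load('f_wrist.npz')['im']
cv2.imwrite('pics/f.png',np.hstack([cv2.resize(a,(400,480)),cv2.resize(b,(400,480))]))
cv2.imwrite('pics/f2.png',np.load('f_top.npz')['im'])
E
```

```text
side 493 z [0.0683 0.1502] c [0.5299 0.1951] 0.03040735625659141 yaw nan 0
top 180 z [0.0676 0.2322] c [0.563  0.1536] 0.06363050611953049 yaw 167.03524289313629 173
wrist 19897 z [0.0659 0.2462] c [0.5601 0.1985] 0.033725386309671736 yaw -168.941957328194 11668
[0.52711731 0.192614   0.09611157] 18.15<stdin>:9: RuntimeWarning: Mean of empty slice.
  ret = um.true_divide(
```

View pics/f.png

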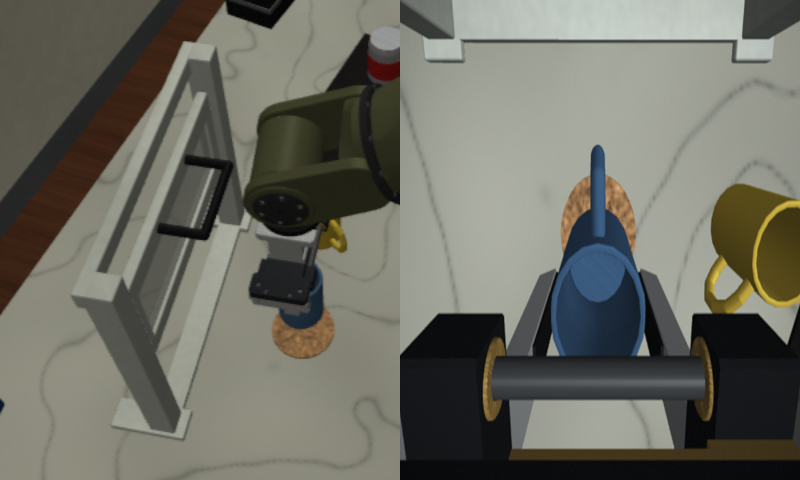

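View pics/f2.png

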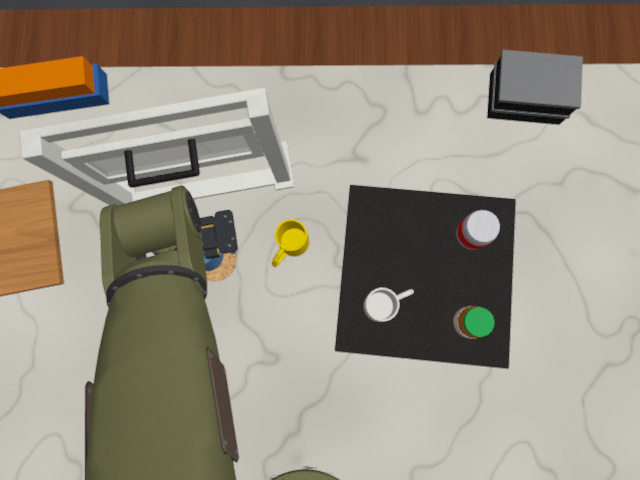

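The mug is over the cork mat, with its handle pointing straight at the opening. The sash is up and the other items are untouched. A trim of about 2 mm remains.

Scaled: 2.3 mm / 750 = 0.0031, -1 mm / 750 = -0.0013.

>>> arm_command(
  plan=[
    [[-0.0013,0,0.0031,0,0,0,1],[-0.0013,0,0.0031,0,0,0,1],[-0.0013,0,0.0031,0,0,0,1],[-0.0013,0,0.0031,0,0,0,1],[-0.0013,0,0.0031,0,0,0,1]],
  ],
)

```text
time_s: 18.65
ee_pos: [0.526, 0.1924, 0.0935]
eef_rot: [-3.142, 0.001, 0.182]
force: [0.2, 0.5, -1.2]
grip_width: 0.0605
grip_force: 30.0
```

```bash
python3 - <<'E'
from h import *
from scipy.optimize import least_squares
hx=np.array([np.cos(HY),np.sin(HY),0]);hy=np.array([-np.sin(HY),np.cos(HY),0]);o=np.array([.6137,.208,0])
for n in('side','top'):
    im,d,I=snap(n);P=pts(d,I)-o;X,Y,Z=P@hx,P@hy,P[...,2]
    m=(im.max(2)<60)&(abs(X)<.02)&(abs(Y)<.035)&(abs(Z-.3)<.02);x,z=X[m],Z[m]
    if m.sum()>20: print(n,m.sum(),least_squares(lambda q:np.hypot(x-q[0],z-q[1])-.006,[0,.3],loss='soft_l1',f_scale=.001).x.round(4))
ob=ctrl.get_obs();print(ob['ee_pos'],ob['eef_rot'],ob['grip_force'],ob['grip_width'],ob['force'])
E
```

```text
side 279 [0.0036 0.3018]
top 296 [-2.000e-04  3.013e-01]
[0.52600311 0.19239863 0.09349364] [-3.14149595e+00  7.44813893e-04  1.81955508e-01] 29.987306892871857 0.060144627399549525 [ 0.1106569  -0.09961818 -1.49842785]
```

Both views put the bar at 0.301 m, so the sash is fully up, and the mug's base is at 0.060 m. I'll hand in.

```bash
python3 -c "
from station import ctrl
print(ctrl.hand_in())"
```

```text
the job is handed in; nothing more can be done
None
```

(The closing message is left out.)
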